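# Snug, line up and lock a sample vessel cap

### The arm

A 7-joint arm with a two-finger parallel gripper is mounted at the origin on a cart in front of the work surface, level with it; the furniture and walls round the work are solid. World frame = base frame: x ahead of the robot, y to its left, z up, the work surface at z = 0. Lengths are in m, angles in rad, forces in N, time in s.
With the tool pointing down it reaches from about 0.425 to 0.925 m from the base axis. Payload 6.8 kg.
Tool frame: the origin (TCP) lies on the centre line of the jaws, within the pads' length; the fingertips stand ahead of it and the grasp point (between the pads) lies 11 mm behind it (r.tcp_to_tips is the z of the fingertips in the tool frame, in m); z points along the fingers, y is the line along which they close (so a half turn about z gives the same grasp; the last joint's range is limited). The gripper opens to 85 mm and grips with 20 to 120 N. Pads are 22 mm wide; open, the fingers measure 114 mm over their backs; the gripper's body (76 mm by 85 mm) begins 54 mm behind the grasp point. The pads swing forward as they close: fully open they stand 13 mm farther back than shut.
Start: joints at [1.22, 0.477, 0.022, 1.555, -0.011, 1.109, -0.083], TCP at [0.162, -0.655, 0.239] pointing down, gripper open.
Joint ranges: [-2.96, 2.96], [-0.34, 2.1], [-1.41, 1.46], [0.24, 2.44], [-1.37, 4.51], [0.17, 1.92], [-2.96, 2.96]. Speed limits (rad/s): [2.39, 2.39, 3.14, 3.14, 3.14, 3.14, 3.14].

### API

Orientations are given as a rotation vector (axis times angle).
In Python, from bench import r, optics gives the robot as it stands.
- The arm moves only by the shell command python3 -m creep 'ROWS' [FORCE]. ROWS is a JSON object whose one key "rows" holds a list of rows, each a list of 7 numbers: the shift along the tool's x, y, z in units of 25 mm (1.0 is 25 mm), then the turn, a rotation vector about the tool's x, y, z in units of 8 degrees (1.0 is 8 degrees), then the finger opening in mm, from 0 to 85.4. A call has 1 to 10 rows; each row is the pose to reach, as a shift and turn from the pose commanded when the call began, along the tool's axes at that moment; what a row does not reach only later rows make up. A row lasts 1/8 s, in which the tool goes at most 62.5 mm and 10.7 degrees, less where a joint would pass 70% of its speed; a pose out of reach is approached as far as the arm can. A call with a gripper value outside its range is refused whole. The fingers move at their own pace and stop on an object; FORCE is the grip in N (left out, the last holds). Time passes only in rows, so rows that repeat a pose let the fingers close. It gives the time, the measured TCP pose, the force, the opening and the grip force at its end, in the units of the state.
- r.get_obs(): the state, without advancing time (a new reading comes with each control period).
- optics.grab_frame(name): name is "scene" or "side" or "wrist"; returns a dict with "color" (420x560x3 uint8, blue, green, red), "K" (3x3 intrinsics, pixels), "R" (3x3) and "t" (3): a world point X has camera coordinates R X + t. Camera axes: x right, y down, z forward; pixel columns grow to the right and rows downward; lengths in m; the calibration is good to about 2 mm. A picture is of the moment at which its call begins. There is no depth.
- r.hand_in(): hands the job in; it is judged then, once.
The state is a dict: "clock": time; "joints": joint angles; "qvel": joint speeds; "tau": joint torques, N m; "tcp_pos": TCP position; "orientation": TCP orientation; "contact_force": force on the tool from outside, world axes, zero at the start; "moment": the same for the moment, N m; "grip_width": finger opening in m; "gripper_force": force on a finger pad.
Only numpy, scipy, OpenCV 4.12 (cv2) and the standard library are available. Lean on these libraries where they do the work, as an engineer would, in place of code of your own. Each camera call takes 0.05 s, during which the arm holds its last target. There are 200 camera calls.

### The job

Screw the square cap of the steel sample vessel clockwise until you feel it bear on its hidden seal, then carry on only to the next position where one of its slots points straight at the notched post: no earlier line-up and no further one. Let go of the cap, then gently lay the locking bar down, level and fully home, in that slot and the notch of the post. Leave the flask and the beaker standing where they are.

Things in the scene. Friction and masses are not known exactly. Their poses are not given: they have to be found in the camera images.
- stand: Fixed grey base plate 150 x 90 x 12 mm with a round steel vessel (68 mm across, 60 mm high, a 30 mm threaded neck above) and a notched aluminium post. Origin: on the bench, on the vessel's vertical axis; z up; its x axis points from the vessel to the post. It stands in a different place and turned differently each time.
- notch (a point): Middle of the notch floor of the post, 80 mm along the stand's x axis, 109 mm above the bench; axes as the stand's. The notch runs along x, 14 mm wide, open at the top with a flared mouth; the post is 16 mm (x) by 34 mm (y), its top 126 mm high.
- cap: Square steel cap on the vessel's neck, 40 x 40 mm, 44 mm high. Origin: middle of its underside, on the stand's axis, 77 to 78 mm above the bench; z up; x and y square to its side faces. The lower 32 mm are solid with flat sides: grip here. The vessel's shoulder is 16 mm or more below it. Tightens clockwise seen from above (yaw decreases) and sinks 1.5 mm a turn; stays where it is left.
- cap_slots (a point): Middle of the floor of the cap's cross of two slots, on its axis, 32 mm above its underside; axes as the cap's. The slots run along the cap's x and y, 14 mm wide and 12 mm deep, between four 13 mm corner lugs. Any of the four slot ends may point at the post. At rest between turns thread friction leaves up to 0.25 N m either way on the hand; bearing shifts it by 0.13 N m counter-clockwise.
- seal (a point): Point on the vessel's axis 78 mm above the bench, inside the neck. The seal above it cannot be seen and bears 0.4 to 2.7 rad of turning after the start. Loose, the cap turns against a steady 0.25 N m; when it bears, that rises by 0.13 N m within 0.1 rad, then by 0.03 N m a rad. Squeeze: 9 N at first, 2.1 N more a rad; right is 4 to 13.2 N, so the next line-up (1.57 rad on at most) is right.
- key: Loose dark steel locking bar, 0.12 kg, 110 (x) x 9 (y) x 18 mm, with an upright grip tab 30 x 9 mm on the middle of its top edge, up to 33 mm above its underside. Origin: middle of its underside; x along the bar, z up; both ends alike. It lies on the bench. In place its origin is on the stand's x axis about 44 mm from the vessel's axis, 109 to 110 mm high.
- flask: Conical glass flask with stopper, 66 mm across, 126 mm high, origin at the middle of its underside; a bystander.
- beaker: Clear beaker, 70 mm across, 89 mm high, origin at the middle of its underside; a bystander.
Mind the look-alikes: they are no part of the job. There is more than one size of the stand; the one meant has the size given above.

How it is judged:
By the outcome, as a careful person would: the job done as asked, in the order asked, and still so for the second after the job is handed in, with the robot touching nothing.
It also fails if it takes over 58 s, if anything falls off the work surface, if the arm or the gripper's body presses on something with over 40 N, if the wrist force passes 120 N, or if a joint passes its speed limit or range.

## Working session

There is one attempt and no reset: what is moved stays moved. The work goes in short steps, Python scripts to look and compute and a shell command to move; the robot and the scene stay as the last step left them, time stands still between calls to the robot, and variables do not carry over. Pictures are saved under pics/ and viewed, at most 10 in all, crops included, and the job is handed in when it is done.

```bash
ls; mkdir -p pics
python3 - <<'E'
from bench import r, optics
import cv2,numpy as np
o=r.get_obs(); print({k:np.round(v,3).tolist() for k,v in o.items()}, r.tcp_to_tips)
for n in ("scene","side","wrist"):
    f=optics.grab_frame(n); cv2.imwrite(f"pics/{n}0.png",f["color"]); np.savez(f"pics/{n}0.npz",**f)
    print(n,f["K"].round(1).tolist(),f["R"].round(3).tolist(),f["t"].round(3).tolist(), (-f["R"].T@f["t"]).round(3))
E
```

```text
pics
{'clock': 0.0, 'joints': [1.22, 0.478, 0.022, 1.556, -0.011, 1.109, -0.083], 'qvel': [-0.0, -0.0, 0.0, 0.001, 0.001, -0.003, -0.001], 'tau': [-0.0, -59.644, 1.608, -28.12, 0.012, 0.009, 0.0], 'tcp_pos': [0.162, -0.655, 0.238], 'orientation': [-3.117, -0.38, 0.001], 'contact_force': [-0.947, 0.113, 0.538], 'moment': [-0.066, 0.038, -0.023], 'gripper_force': 0.0, 'grip_width': 0.085} 0.008
scene [[488.3, 0.0, 272.8], [0.0, 488.3, 205.2], [0.0, 0.0, 1.0]] [[-0.904, -0.428, -0.02], [-0.292, 0.649, -0.703], [0.314, -0.629, -0.711]] [0.496, 0.242, 1.085] [0.179 0.738 0.952]
side [[477.3, 0.0, 270.4], [0.0, 477.3, 215.5], [0.0, 0.0, 1.0]] [[0.93, -0.368, -0.016], [-0.249, -0.595, -0.764], [0.271, 0.715, -0.645]] [-0.522, 0.194, 1.02] [ 0.256 -0.806  0.797]
wrist [[320.6, 0.0, 278.6], [0.0, 320.6, 208.9], [0.0, 0.0, 1.0]] [[0.241, -0.971, -0.002], [-0.919, -0.229, 0.322], [-0.313, -0.076, -0.947]] [-0.674, -0.042, 0.381] [ 0.243 -0.635  0.372]
```

View pics/scene0.png

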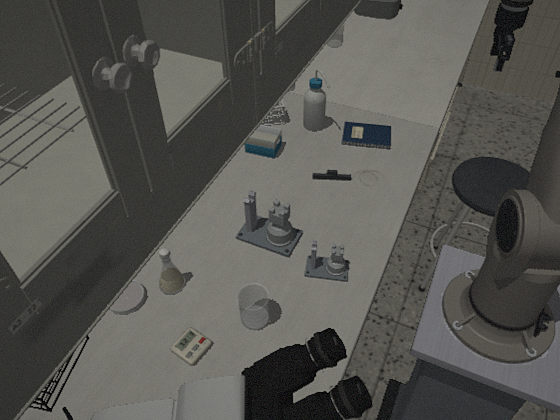

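View pics/side0.png

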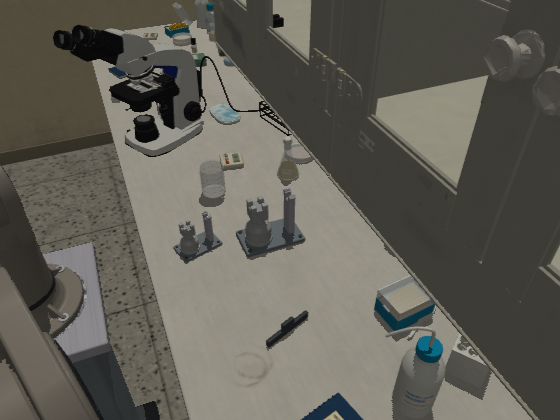

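The scene view shows two stands: the large one near (270,225) and a small look-alike near (328,262). In the side view these are at (270,225) and (197,240). The dark bar with a tab is at (331,176) in scene and (288,330) in side. The flask (172,272), beaker (254,306), bottle and blue notebook are not part of the job. I'll check the choice in one close crop montage.

Run:
```python
import cv2,numpy as np
s=cv2.imread("pics/scene0.png"); d=cv2.imread("pics/side0.png")
def c(im,x,y,w,h): 
    return cv2.resize(im[y:y+h,x:x+w],(400,300),interpolation=cv2.INTER_CUBIC)
m=np.vstack([np.hstack([c(s,225,180,100,75),c(d,225,180,100,75)]),np.hstack([c(s,300,150,64,48),c(d,255,305,64,48)])])
cv2.imwrite("pics/mont.png",cv2.convertScaleAbs(m,alpha=1.5))
```

```text
(no output)
```

View pics/mont.png

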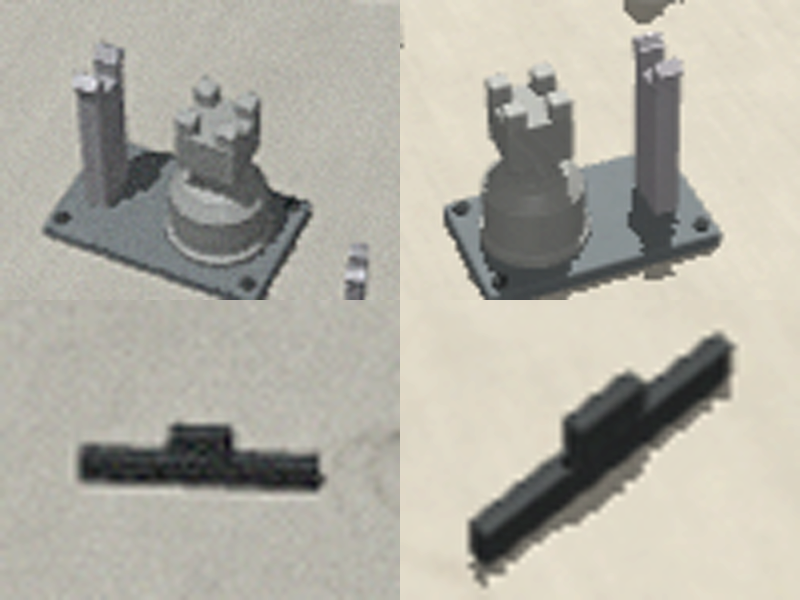

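The crops confirm the large stand: square cap with four lugs, two-pronged post, and a key standing upright with its tab on top. Next I cast rays onto the known heights.

```bash
cat > h.py <<'E'
import numpy as np
def cast(f,uv,z):
    uv=np.atleast_2d(np.asarray(uv,float)); K,R,t=f["K"],f["R"],f["t"]
    d=(np.linalg.inv(K)@np.c_[uv,np.ones(len(uv))].T).T@R; c=-R.T@t
    return c+d*((z-c[2])/d[:,2])[:,None]
E
python3 - <<'E'
from h import *; import cv2
S=np.load("pics/scene0.npz");D=np.load("pics/side0.npz")
o=np.array([225,180.]); q=lambda a,dx: o+(np.array(a,float)-[dx,0])/4
for n,f,l,p,dx in(("scene",S,[(208,86),(246,99),(231,130),(189,117)],[(109,48),(88,83)],0),("side",D,[(497,78),(542,72),(561,98),(514,103)],[(650,42),(668,70)],400)):
    L=cast(f,q(l,dx),.1215);P=cast(f,q(p,dx),.126)
    v=P.mean(0)-L.mean(0); e=L-L.mean(0)
    print(n,"cap",L.mean(0).round(4),"post",P.mean(0).round(4),"d",np.linalg.norm(v).round(4),"yaw",np.degrees(np.arctan2(v[1],v[0])).round(1),"prong",np.linalg.norm(P[0]-P[1]).round(4))
    print(np.degrees(np.arctan2(e[:,1],e[:,0])).round(1),np.linalg.norm(e,axis=1).round(4))
    m=(f["color"].max(2)<75).astype(np.uint8); x,y,w,h=(300,160,60,30) if n=="scene" else (255,300,65,60)
    k,lab,st,ce=cv2.connectedComponentsWithStats(m[y:y+h,x:x+w]); i=1+st[1:,4].argmax(); ys,xs=np.where(lab==i)
    (c,wh,a)=cv2.minAreaRect(np.c_[xs+x,ys+y].astype(np.float32)); print("key rect",c,wh,a,st[i])
E=lambda f,dx,s,x0,y0,pts:cast(f,[(x0+(a-dx)*.16,y0+(b-300)*.16) for a,b in pts],.018)
# bar top edge ends (z=.018)
print("key scene",E(S,0,.16,300,150,[(80,448),(318,458)]).round(4).tolist())
print("key side",E(D,400,.16,255,305,[(478,520),(725,340)]).round(4).tolist())
print("tab scene",cast(S,[(300+a*.16,150+(b-300)*.16) for a,b in[(170,426),(232,428)]],.033).round(4).tolist())
print("tab side",cast(D,[(255+(a-400)*.16,305+(b-300)*.16) for a,b in[(572,414),(638,378)]],.033).round(4).tolist())
E
```

```text
scene cap [0.5277 0.0019 0.1215] post [0.6072 0.0029 0.126 ] d 0.0797 yaw 0.8 prong 0.0323
[ -46.4 -131.4  136.7   47.8] [0.0195 0.018  0.0198 0.019 ]
key rect (332.0545654296875, 174.68975830078125) (38.21683883666992, 9.699915885925293) 2.38594388961792 [ 13  10  39  11 266]
side cap [ 5.307e-01 -4.000e-04  1.215e-01] post [ 0.6085 -0.0073  0.126 ] d 0.0782 yaw -5.1 prong 0.0283
[ 131.5   40.8  -49.3 -141.4] [0.0204 0.0161 0.021  0.0158]
key rect (285.421142578125, 327.49053955078125) (11.28928279876709, 53.076480865478516) 51.842769622802734 [ 11  11  42  37 450]
key scene [[0.5405, -0.2503, 0.018], [0.439, -0.2881, 0.018]]
key side [[0.4417, -0.2876, 0.018], [0.5418, -0.2533, 0.018]]
tab scene [[0.5031, -0.2649, 0.033], [0.477, -0.2751, 0.033]]
tab side [[0.4797, -0.2721, 0.033], [0.5044, -0.2672, 0.033]]
```

```bash
cat >> h.py <<'E'
from scipy.spatial.transform import Rotation as Ro
def st():
    from bench import r
    o=r.get_obs(); R=Ro.from_rotvec(o["orientation"]).as_matrix()
    print("t",round(float(o["clock"]),2),"tcp",np.round(o["tcp_pos"],4),"xyaw",np.degrees(np.arctan2(R[1,0],R[0,0])).round(2),"tz",R[:,2].round(3),"j7",np.round(o["joints"][6],2),"F",np.round(o["contact_force"],1),"M",np.round(o["moment"],3),"w",np.round(o["grip_width"],4),"gf",np.round(o["gripper_force"],1)); return o,R
def move(p,yaw):
    o,R=st(); d=R.T@(np.array(p)-o["tcp_pos"])/.025
    T=np.array([[np.cos(yaw),np.sin(yaw),0],[np.sin(yaw),-np.cos(yaw),0],[0,0,-1.]])
    print("row",d.round(2),(np.degrees(Ro.from_matrix(R.T@T).as_rotvec())/8).round(2))
E
python3 -m creep '{"rows":[[20.5,-22,0,0,0,-11,85],[20.5,-22,0,0,0,-11,85],[20.5,-22,0,0,0,-11,85],[20.5,-22,0,0,0,-11,85],[20.5,-22,0,0,0,-11,85],[20.5,-22,0,0,0,-11,85],[20.5,-22,0,0,0,-11,85],[20.5,-22,0,0,0,-11,85],[20.5,-22,0,0,0,-11,85],[20.5,-22,0,0,0,-11,85]]}'
python3 -c "
from h import *
move([.529,.001,.239],np.pi)"
```

```text
clock: 1.4
tcp_pos: [0.4665, -0.1074, 0.2394]
orientation: [1.979, 2.439, -0.0]
contact_force: [1.0, -0.3, 0.2]
grip_width: 0.0847
gripper_force: 0.0
t 1.4 tcp [ 0.4665 -0.1074  0.2394] xyaw 101.9 tz [ 0. -0. -1.] j7 0.18 F [ 1.  -0.3  0.2] M [-0.036 -0.057  0.038] w 0.0847 gf 0.0
row [3.73 3.34 0.02] [-0.    0.   -9.76]
```

```bash
python3 -m creep '{"rows":[[3.7,3.3,0,0,0,-9.8,85],[3.7,3.3,0,0,0,-9.8,85],[3.7,3.3,0,0,0,-9.8,85],[3.7,3.3,0,0,0,-9.8,85],[3.7,3.3,0,0,0,-9.8,85],[3.7,3.3,0,0,0,-9.8,85],[3.7,3.3,0,0,0,-9.8,85],[3.7,3.3,0,0,0,-9.8,85],[3.7,3.3,0,0,0,-9.8,85],[3.7,3.3,0,0,0,-9.8,85]]}' >/dev/null
python3 -c "
from h import *
st()
from bench import optics
import cv2
f=optics.grab_frame('wrist');np.savez('pics/w1.npz',**f)
cv2.imwrite('pics/w1.png',cv2.convertScaleAbs(f['color'],alpha=1.4))"
```

```text
t 2.65 tcp [ 0.5275 -0.0015  0.2392] xyaw -179.77 tz [-0. -0. -1.] j7 1.17 F [0.3 0.2 0.4] M [-0.007  0.023  0.043] w 0.0849 gf 0.0
```

View pics/w1.png

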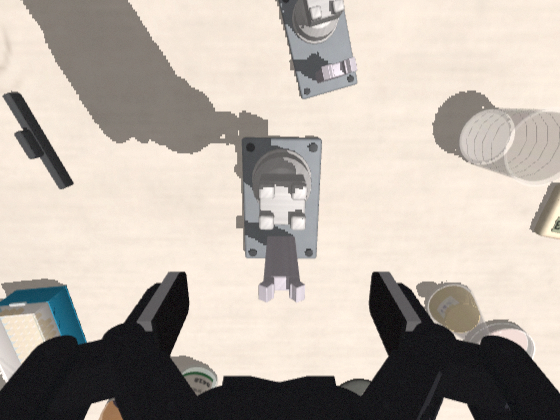

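The wrist view shows the stand from above. The cap lugs are near (268,192), (298,192), (267,222) and (298,222), and the post prongs near (266,290) and (298,290). The key is at (38,140), and the small look-alike is at the top.

```bash
cat >> h.py <<'E'
import cv2
def lugs(f,roi,th,amin,z):
    x,y,w,h=roi; g=f["color"][y:y+h,x:x+w].min(2); m=(g>th).astype(np.uint8)
    k,lab,s,c=cv2.connectedComponentsWithStats(m,connectivity=4); 
    return [(c[i]+[x,y],s[i].tolist(),cast(f,c[i]+[x,y],z)[0]) for i in range(1,k) if s[i,4]>=amin]
E
python3 - <<'E'
from h import *
f=np.load('pics/w1.npz'); g=f["color"].min(2)
print(g[180:234:2,254:314:3])
for th in (140,155,170):
  for z,roi in((.1215,(254,178,58,54)),(.126,(254,274,58,30))):
    for c,s,p in lugs(f,roi,th,30,z): print(th,c.round(1),s,p.round(4))
E
```

```text
[[ 71  72  66  69  69  68  65  67  69  65  68  68  68  66  69  67  68 116
  131 107]
 [ 71  72  70  71  69  71  71  76  76  75  74  76  75  69  67  68  83 107
  134 114]
 [ 74  74  72  73  73  73  70 128  76  74  75  76  76  69  71  71  71  70
  133 113]
 [ 69  71  77  79  78  80  76 153 130 128  80  74  73  73  79  78  79 104
  133 111]
 [ 69  71  78 154 171 176 166 154 158 159 160 163  76  79 132  87  80 163
  131 118]
 [ 70  72 134 161 173 174 166 152 159 160 160 161  75  77 164 177 181 172
  132 123]
 [ 73  69 132 165 168 175 162 156 160 161 163 163  75  74 167 175 179 169
  131 121]
 [ 74  71 135 165 163 175 160 161 165 169 169 169 141 136 170 170 178 163
  133 122]
 [ 88  68 140 159 165 166 156 156 161 161 163 165 166 142 164 168 172 156
  136 121]
 [113  71 123 151 155 155 144 161 161 163 165 165 167 135 154 161 156 160
  120 119]
 [113 108 118 151 153 154 156 156 157 160 161 161 162 151 152 152 154 111
  120 120]
 [113 104 120 152 155 155 156 157 157 159 159 162 163 163 163 164 164 110
  120 118]
 [113 116 123 153 157 158 159 160 162 161 163 165 164 165 165 165 166 110
  117 
[... 1370 characters left out ...]
 0.0156 0.1215]
140 [284.2 290.9] [0, 0, 58, 30, 1095] [0.6062 0.0041 0.126 ]
155 [284.3 202.8] [14, 9, 36, 31, 592] [0.525  0.0035 0.1215]
155 [300.  193.3] [40, 9, 12, 12, 106] [0.5168 0.0162 0.1215]
155 [267.  192.8] [7, 10, 12, 12, 112] [ 0.5165 -0.0107  0.1215]
155 [266.8 222.7] [7, 40, 12, 11, 103] [ 0.5427 -0.0111  0.1215]
155 [298.7 223.3] [39, 40, 12, 11, 108] [0.5431 0.0158 0.1215]
155 [281.4 221.3] [20, 42, 14, 4, 38] [0.5413 0.0012 0.1215]
155 [285.4 290.6] [0, 0, 58, 30, 912] [0.6059 0.0052 0.126 ]
170 [268.8 190.6] [12, 10, 6, 7, 35] [ 0.5146 -0.0093  0.1215]
170 [301.2 192.1] [43, 10, 9, 10, 54] [0.5158 0.0171 0.1215]
170 [300.4 221.8] [43, 41, 7, 8, 37] [0.5417 0.0172 0.1215]
```

Run:
```python
from h import *
f=np.load('pics/w1.npz'); g=f["color"]
a=cv2.resize(g[268:308,252:314],None,fx=8,fy=8,interpolation=cv2.INTER_NEAREST)
b=cv2.resize(g[128:268,232:332],None,fx=3,fy=3,interpolation=cv2.INTER_NEAREST)
c=np.zeros((420,800,3),np.uint8); c[:320,:496]=a; c[:420,498:798]=b
cv2.imwrite('pics/c2.png',cv2.convertScaleAbs(c,alpha=1.5,beta=-20))
```

```text
(no output)
```

View pics/c2.png

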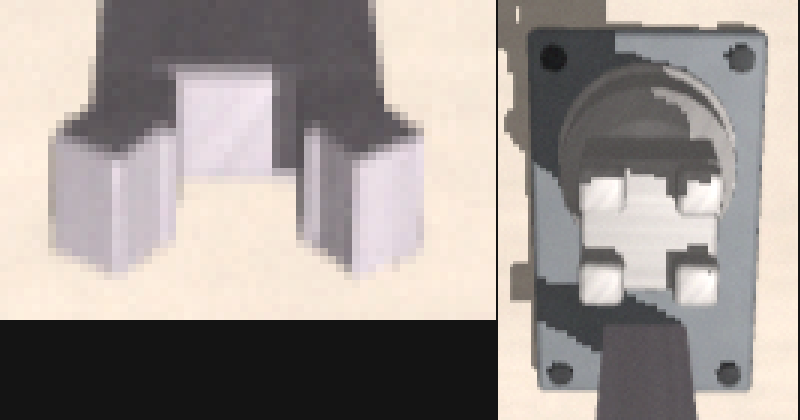

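Run:
```python
from h import *
f=np.load('pics/w1.npz')
N=cast(f,[(252+237/8-.5,268+125/8-.5)],.109)[0];T=cast(f,[(252+236.5/8-.5,268+210/8-.5)],.126)[0]
C=np.array([.5298,.0026])
for P in(N,T): v=P[:2]-C; print(P.round(4),np.hypot(*v).round(4),np.degrees(np.arctan2(v[1],v[0])).round(2))
# plate holes (z=.012)
h=cast(f,[(232+(a-498)/3-.33,128+b/3-.33) for a,b in[(553,58),(741,58),(560,373),(729,373)]],.012)
print(h.round(4).tolist())
for a,b in((0,2),(1,3)): v=h[b]-h[a]; print(np.degrees(np.arctan2(v[1],v[0])).round(2))
for a,b in((0,1),(2,3)): v=h[b]-h[a]; print(np.degrees(np.arctan2(v[1],v[0])).round(2)-90)
# key from wrist, dark top
m=(f["color"].max(2)<60).astype(np.uint8)[80:200,0:90]; k,l,s,c=cv2.connectedComponentsWithStats(m); i=1+s[1:,4].argmax(); print(s[i]+[0,80,0,0,0],c[i]+[0,80])
```

```text
[0.6088 0.0015 0.109 ] 0.079 -0.78
[0.6092 0.0013 0.126 ] 0.0794 -0.91
[[0.4948, -0.0333, 0.012], [0.4945, 0.0368, 0.012], [0.6248, -0.0335, 0.012], [0.6245, 0.0368, 0.012]]
-0.12
0.02
0.25
0.23999999999999488
[   9   93   64   96 1394] [ 38.78766141 139.8543759 ]
```

```bash
python3 -m creep '{"rows":[[-0.09,0.13,2,0,0,0.13,85],[-0.09,0.13,4,0,0,0.13,85],[-0.09,0.13,5.5,0,0,0.13,85],[-0.09,0.13,6.24,0,0,0.13,85],[-0.09,0.13,6.24,0,0,0.13,85],[-0.09,0.13,6.24,0,0,0.13,85]]}' 50 >/dev/null
python3 -c "
from h import *
st()"
python3 -m creep '{"rows":[[0,0,0,0,0,0,36],[0,0,0,0,0,0,36],[0,0,0,0,0,0,36],[0,0,0,0,0,0,36],[0,0,0,0,0,0,36],[0,0,0,0,0,0,36],[0,0,0,0,0,0,36],[0,0,0,0,0,0,36]]}' 50 >/dev/null
python3 -c "
from h import *
st()"
```

```text
t 3.45 tcp [0.531  0.0021 0.0847] xyaw 179.26 tz [ 0.002  0.    -1.   ] j7 0.97 F [ 0.6 -0.3  0.6] M [0.011 0.06  0.043] w 0.0849 gf 0.0
t 4.45 tcp [0.5302 0.0015 0.0841] xyaw 179.25 tz [ 0.001 -0.001 -1.   ] j7 0.96 F [-2.8 -1.3  6.1] M [-0.252  0.362  0.024] w 0.0393 gf 53.1
```

```bash
cat > q.py <<'E'
from h import *; st()
E
python3 -m creep '{"rows":[[0,0,0.0006,0,0,0.5,36],[0,0,0.0013,0,0,1,36],[0,0,0.0013,0,0,1,36]]}' >/dev/null; python3 q.py
python3 -m creep '{"rows":[[0,0,0.0006,0,0,0.5,36],[0,0,0.0013,0,0,1,36],[0,0,0.0013,0,0,1,36]]}' >/dev/null; python3 q.py
python3 -m creep '{"rows":[[0,0,0.0006,0,0,0.5,36],[0,0,0.0013,0,0,1,36]]}' >/dev/null; python3 q.py
python3 -m creep '{"rows":[[0,0,0.0006,0,0,0.5,36],[0,0,0.0013,0,0,1,36]]}' >/dev/null; python3 q.py
```

```text
t 4.83 tcp [0.5302 0.0014 0.0841] xyaw 171.22 tz [ 0.001 -0.001 -1.   ] j7 0.84 F [-2.1 -0.7  5.5] M [-0.337  0.265 -0.004] w 0.0395 gf 52.9
t 5.2 tcp [0.5302 0.0013 0.084 ] xyaw 163.22 tz [ 0.001 -0.001 -1.   ] j7 0.73 F [-2.1 -1.5  5. ] M [-0.357  0.306 -0.017] w 0.0391 gf 52.9
t 5.45 tcp [0.5301 0.0013 0.084 ] xyaw 155.16 tz [ 0.001 -0.001 -1.   ] j7 0.61 F [-1.7 -2.1  6.5] M [-0.469  0.344  0.189] w 0.0392 gf 53.0
t 5.7 tcp [0.5301 0.0011 0.0839] xyaw 147.15 tz [ 0.001 -0.001 -1.   ] j7 0.49 F [-1.5 -2.   5.7] M [-0.454  0.318  0.235] w 0.0394 gf 52.9
```

```bash
python3 -m creep '{"rows":[[0,0,0.0006,0,0,0.5,36],[0,0,0.0013,0,0,1,36]]}' >/dev/null; python3 q.py
python3 -m creep '{"rows":[[0,0,0.0006,0,0,0.5,36],[0,0,0.0013,0,0,1,36]]}' >/dev/null; python3 q.py
python3 -m creep '{"rows":[[0,0,0.0006,0,0,0.5,36],[0,0,0.0013,0,0,1,36]]}' >/dev/null; python3 q.py
python3 -m creep '{"rows":[[0,0,0.0006,0,0,0.5,36],[0,0,0.0013,0,0,1,36]]}' >/dev/null; python3 q.py
python3 -m creep '{"rows":[[0,0,0.0006,0,0,0.5,36],[0,0,0.0013,0,0,1,36]]}' >/dev/null; python3 q.py
python3 -m creep '{"rows":[[0,0,0.0006,0,0,0.5,36],[0,0,0.0013,0,0,1,36]]}' >/dev/null; python3 q.py
```

```text
t 5.95 tcp [0.53   0.0011 0.0839] xyaw 139.15 tz [ 0.    -0.002 -1.   ] j7 0.37 F [-1.7 -2.7  5.9] M [-0.513  0.363  0.288] w 0.0392 gf 52.9
t 6.2 tcp [0.53   0.0011 0.0839] xyaw 131.15 tz [ 0.    -0.002 -1.   ] j7 0.25 F [-2.1 -2.6  7.5] M [-0.538  0.399  0.274] w 0.0395 gf 52.9
t 6.45 tcp [0.5299 0.001  0.0838] xyaw 123.15 tz [ 0.    -0.002 -1.   ] j7 0.13 F [-2.3 -3.   6.2] M [-0.552  0.504  0.28 ] w 0.0395 gf 52.9
t 6.7 tcp [0.5298 0.0009 0.0838] xyaw 115.14 tz [ 0.    -0.002 -1.   ] j7 0.01 F [-2.  -3.8  7.3] M [-0.604  0.484  0.284] w 0.04 gf 52.9
t 6.95 tcp [0.5297 0.0009 0.0837] xyaw 107.14 tz [-0.    -0.002 -1.   ] j7 -0.11 F [-3.5 -3.2  6.8] M [-0.603  0.572  0.308] w 0.0396 gf 53.0
t 7.2 tcp [0.5297 0.0008 0.0837] xyaw 99.14 tz [-0.    -0.002 -1.   ] j7 -0.23 F [-2.5 -2.2  6.5] M [-0.591  0.626  0.304] w 0.0397 gf 53.0
```

```bash
python3 -m creep '{"rows":[[0,0,0.0003,0,0,0.3,36],[0,0,0.0006,0,0,0.6,36]]}' >/dev/null; python3 q.py
python3 -m creep '{"rows":[[0,0,0.0003,0,0,0.3,36],[0,0,0.0006,0,0,0.6,36]]}' >/dev/null; python3 q.py
```

```text
t 7.45 tcp [0.5296 0.0008 0.0837] xyaw 94.39 tz [-0.    -0.002 -1.   ] j7 -0.3 F [-3.7 -4.   7.6] M [-0.647  0.631  0.313] w 0.0393 gf 53.0
t 7.7 tcp [0.5296 0.0008 0.0837] xyaw 89.6 tz [-0.    -0.002 -1.   ] j7 -0.37 F [-2.8 -2.7  7.2] M [-0.688  0.686  0.269] w 0.0393 gf 53.0
```

```bash
python3 -m creep '{"rows":[[0,0,0,0,0,-0.4,36],[0,0,0,0,0,-0.8,36]]}' >/dev/null; python3 q.py
python3 -m creep '{"rows":[[0,0,0,0,0,-0.3,36],[0,0,0,0,0,-0.6,36]]}' >/dev/null; python3 q.py
python3 -m creep '{"rows":[[0,0,0,0,0,0.35,36],[0,0,0,0,0,0.7,36]]}' >/dev/null; python3 q.py
python3 -m creep '{"rows":[[0,0,0,0,0,0.35,36],[0,0,0,0,0,0.7,36]]}' >/dev/null; python3 q.py
```

```text
t 7.95 tcp [0.5296 0.0008 0.0837] xyaw 96.09 tz [-0.    -0.001 -1.   ] j7 -0.27 F [-3.6 -2.3  7.7] M [-0.568  0.586 -0.301] w 0.0397 gf 53.0
t 8.2 tcp [0.5297 0.0008 0.0837] xyaw 100.86 tz [-0.    -0.001 -1.   ] j7 -0.2 F [-2.7 -2.3  8. ] M [-0.54   0.593 -0.265] w 0.0394 gf 53.0
t 8.45 tcp [0.5296 0.0008 0.0837] xyaw 95.18 tz [-0.    -0.002 -1.   ] j7 -0.28 F [-3.4 -2.6  7.6] M [-0.599  0.644  0.255] w 0.0395 gf 53.1
t 8.7 tcp [0.5296 0.0008 0.0837] xyaw 89.58 tz [-0.    -0.002 -1.   ] j7 -0.37 F [-3.1 -3.4  7.9] M [-0.584  0.647  0.279] w 0.0395 gf 53.1
```

Torque is symmetric (+0.28 / −0.28 N m), so the cap is still loose at the first line-up. I'll turn on.

```bash
python3 -m creep '{"rows":[[0,0,0.0006,0,0,0.5,36],[0,0,0.0013,0,0,1,36]]}' >/dev/null; python3 q.py
python3 -m creep '{"rows":[[0,0,0.0006,0,0,0.5,36],[0,0,0.0013,0,0,1,36]]}' >/dev/null; python3 q.py
python3 -m creep '{"rows":[[0,0,0.0006,0,0,0.5,36],[0,0,0.0013,0,0,1,36]]}' >/dev/null; python3 q.py
python3 -m creep '{"rows":[[0,0,0.0006,0,0,0.5,36],[0,0,0.0013,0,0,1,36]]}' >/dev/null; python3 q.py
python3 -m creep '{"rows":[[0,0,0.0006,0,0,0.5,36],[0,0,0.0013,0,0,1,36]]}' >/dev/null; python3 q.py
python3 -m creep '{"rows":[[0,0,0.0006,0,0,0.5,36],[0,0,0.0013,0,0,1,36]]}' >/dev/null; python3 q.py
python3 -m creep '{"rows":[[0,0,0.0006,0,0,0.5,36],[0,0,0.0013,0,0,1,36]]}' >/dev/null; python3 q.py
python3 -m creep '{"rows":[[0,0,0.0006,0,0,0.5,36],[0,0,0.0013,0,0,1,36]]}' >/dev/null; python3 q.py
python3 -m creep '{"rows":[[0,0,0.0006,0,0,0.5,36],[0,0,0.0013,0,0,1,36]]}' >/dev/null; python3 q.py
```

```text
t 8.95 tcp [0.5295 0.0008 0.0836] xyaw 81.54 tz [-0.001 -0.002 -1.   ] j7 -0.49 F [-3.2 -2.8  8. ] M [-0.561  0.692  0.228] w 0.0393 gf 53.1
t 9.2 tcp [0.5294 0.0009 0.0836] xyaw 73.54 tz [-0.001 -0.002 -1.   ] j7 -0.61 F [-3.5 -3.9  7.1] M [-0.635  0.776  0.224] w 0.0395 gf 53.1
t 9.45 tcp [0.5293 0.0009 0.0835] xyaw 65.54 tz [-0.001 -0.002 -1.   ] j7 -0.72 F [-4.1 -2.7  8.5] M [-0.593  0.822  0.308] w 0.0397 gf 53.1
t 9.7 tcp [0.5292 0.0009 0.0835] xyaw 57.55 tz [-0.001 -0.001 -1.   ] j7 -0.84 F [-4.  -3.2  8.6] M [-0.629  0.843  0.259] w 0.0395 gf 53.1
t 9.95 tcp [0.5292 0.0009 0.0835] xyaw 49.54 tz [-0.001 -0.001 -1.   ] j7 -0.96 F [-3.4 -2.2  8.4] M [-0.577  0.947  0.193] w 0.0393 gf 53.1
t 10.2 tcp [0.5291 0.0009 0.0834] xyaw 41.56 tz [-0.001 -0.001 -1.   ] j7 -1.08 F [-4.9 -4.2  8.5] M [-0.45   0.969  0.435] w 0.0395 gf 53.2
t 10.45 tcp [0.5291 0.001  0.0834] xyaw 33.57 tz [-0.001 -0.001 -1.   ] j7 -1.19 F [-3.9 -3.1  8.8] M [-0.44   1.027  0.374] w 0.0395 gf 53.2
t 10.7 tcp [0.529  0.0011 0.0834] xyaw 25.58 tz [-0.001 -0.001 -1.   ] j7 -1.31 F [-4.1 -2.3  9. ] M [-0.445  1.006  0.422] w 0.0393 gf 53.2
t 10.95 tcp [0.529  0.0011 0.0834] xyaw 17.58 tz [-0.002 -0.001 -1.   ] j7 -1.43 F [-5.1 -2.8  8.7] M [-0.435  1.113  0.405] w 0.0392 gf 53.3
```

Bearing is clear: torque steps from 0.26 to 0.41 N m at about 138° of turn. I'll continue to the 180° line-up only.

```bash
python3 -m creep '{"rows":[[0,0,0.0006,0,0,0.5,36],[0,0,0.0013,0,0,1,36],[0,0,0.002,0,0,1.5,36],[0,0,0.0025,0,0,1.9,36],[0,0,0.003,0,0,2.22,36],[0,0,0.003,0,0,2.22,36],[0,0,0.003,0,0,2.22,36]]}' >/dev/null; python3 q.py
python3 -m creep '{"rows":[[0,0,0,0,0,0,66],[0,0,0,0,0,0,66],[0,0,0,0,0,0,66],[0,0,0,0,0,0,66],[0,0,0,0,0,0,66]]}' >/dev/null; python3 q.py
python3 -m creep '{"rows":[[0,0,-2,0,0,0,80],[0,0,-4,0,0,0,80],[0,0,-6.2,0,0,0,80],[0,0,-6.2,0,0,0,80]]}' >/dev/null
python3 - <<'E'
from h import *
st()
from bench import optics
f=optics.grab_frame('wrist');np.savez('pics/w2.npz',**f)
g=optics.grab_frame('scene');np.savez('pics/s2.npz',**g)
cv2.imwrite('pics/w2.png',cv2.convertScaleAbs(f['color'],alpha=1.4))
E
```

```text
t 11.82 tcp [0.5289 0.0013 0.0833] xyaw -0.07 tz [-0.002 -0.001 -1.   ] j7 -1.69 F [-5.4 -2.5  9.7] M [-0.269  1.134  0.228] w 0.0396 gf 53.4
t 12.45 tcp [0.5298 0.0019 0.0825] xyaw -0.09 tz [-0. -0. -1.] j7 -1.69 F [0.8 0.2 0.1] M [-0.008  0.002 -0.023] w 0.0659 gf 0.0
t 12.95 tcp [0.5326 0.0021 0.2422] xyaw -0.1 tz [ 0.009  0.001 -1.   ] j7 -1.69 F [ 0.7 -0.6 -0.9] M [0.025 0.073 0.003] w 0.0803 gf 0.0
```

View pics/w2.png

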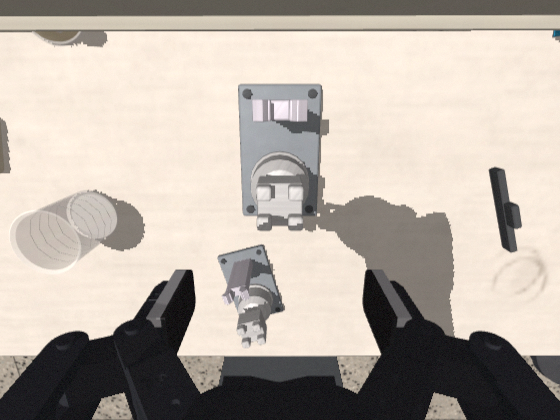

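The second wrist view, from the opposite side, shows the cap squared to the post. The lugs are around (264–297, 192–224), the post top is at (280,110), and the key is at (503,210).

Run:
```python
from h import *
f=np.load('pics/w2.npz'); C=-f["R"].T@f["t"]; print(C.round(4))
for th in (140,150,160,170):
  for c,s,p in lugs(f,(252,176,60,60),th,40,.1205): print(th,c.round(1),s[2:],p.round(4))
g=f["color"]
a=cv2.resize(g[94:128,244:316],None,fx=7,fy=7,interpolation=cv2.INTER_NEAREST)
b=cv2.resize(g[176:236,250:310],None,fx=5,fy=5,interpolation=cv2.INTER_NEAREST)
c=np.zeros((300,800,3),np.uint8); c[:238,:504]=a; c[:300,500:800]=b
d=cv2.resize(g[160:260,480:530],None,fx=3,fy=3,interpolation=cv2.INTER_NEAREST); e=np.zeros((300,800,3),np.uint8); e[:,:150]=d
cv2.imwrite('pics/c3.png',cv2.convertScaleAbs(np.vstack([c,e]),alpha=1.4))
```

```text
[0.6147 0.0018 0.377 ]
140 [282.  201.2] [44, 34, 944] [ 5.367e-01 -5.000e-04  1.205e-01]
140 [262.5 193.4] [14, 13, 150] [0.5436 0.0157 0.1205]
140 [275.1 229.6] [60, 20, 486] [0.5112 0.0054 0.1205]
140 [294.  220.9] [13, 7, 73] [ 0.5192 -0.0108  0.1205]
150 [280.2 193.9] [19, 17, 185] [0.5431 0.001  0.1205]
150 [262.6 193.2] [12, 12, 128] [0.5437 0.0157 0.1205]
150 [294.9 193.1] [13, 12, 127] [ 0.5438 -0.0112  0.1205]
150 [266.3 204.7] [20, 6, 70] [0.5337 0.0127 0.1205]
150 [276.7 231. ] [60, 19, 401] [0.51   0.004  0.1205]
150 [261.4 220.9] [11, 7, 42] [0.5192 0.0171 0.1205]
150 [294.2 221.3] [12, 6, 58] [ 0.5189 -0.0109  0.1205]
160 [260.8 191.9] [10, 10, 58] [0.5449 0.0171 0.1205]
160 [293.1 191.7] [9, 11, 48] [ 0.5449 -0.0097  0.1205]
```

View pics/c3.png

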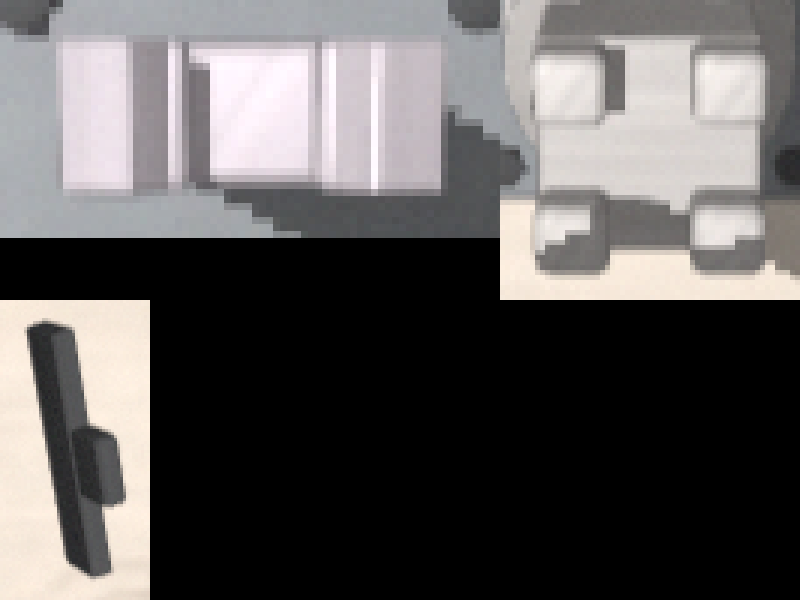

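```bash
python3 - <<'E'
from h import *
f=np.load('pics/w2.npz')
N=cast(f,[(279.55,109.6)],.109)[0];T=cast(f,[(279.5,109.6)],.126)[0]; T0=cast(f,[(244+62/7-.5,109.6),(244+440/7-.5,109.6)],.126)
C=np.array([.5301,.0023])
for P in(N,T0.mean(0)): v=P[:2]-C; print(P.round(4),np.hypot(*v).round(4),np.degrees(np.arctan2(v[1],v[0])).round(2))
print("post width",T0[:,1]);
k=lambda x,y:(480+x/3-.5,160+(y-300)/3-.5)
E=cast(f,[k(64,328),k(100,573)],.018); print("key ends",E.round(4).tolist(),"mid",E.mean(0).round(4),np.linalg.norm(E[0]-E[1]).round(4),"yaw",np.degrees(np.arctan2(*(E[0]-E[1])[[1,0]])).round(2))
E=cast(f,[k(98,432),k(118,502)],.033); print("tab",E.round(4).tolist(),E.mean(0).round(4))
E
python3 q.py
```

```text
[0.6097 0.0015 0.109 ] 0.0796 -0.56
[0.61   0.0017 0.126 ] 0.0799 -0.44
post width [ 0.02188443 -0.018501  ]
key ends [[0.5436, -0.2488, 0.018], [0.442, -0.2855, 0.018]] mid [ 0.4928 -0.2671  0.018 ] 0.1081 yaw 19.83
tab [[0.5072, -0.2595, 0.033], [0.4791, -0.2736, 0.033]] [ 0.4932 -0.2665  0.033 ]
t 13.05 tcp [0.5298 0.0019 0.2377] xyaw -0.09 tz [ 0.001  0.    -1.   ] j7 -1.69 F [-0.2  0.2 -1. ] M [ 0.002  0.045 -0.058] w 0.08 gf 0.0
```

Run:
```python
from h import *
f=np.load('pics/w2.npz'); print("edge",cast(f,[(280,30),(100,30),(500,30)],0).round(3).tolist(), cast(f,[(280,14)],.0).round(3).tolist())
S=np.load('pics/scene0.npz'); print("flask,beaker",cast(S,[(172,285),(254,318)],0).round(3).tolist())
move([.492,-.269,.20],np.radians(20))
```

```text
edge [[0.687, 0.001, 0.0], [0.688, 0.189, 0.0], [0.687, -0.229, 0.0]] [[0.702, 0.001, 0.0]]
flask,beaker [[0.703, 0.234, 0.0], [0.485, 0.233, 0.0]]
t 13.05 tcp [0.5298 0.0019 0.2377] xyaw -0.09 tz [ 0.001  0.    -1.   ] j7 -1.69 F [-0.2  0.2 -1. ] M [ 0.002  0.045 -0.058] w 0.08 gf 0.0
row [-1.49 10.84  1.51] [ 0.   -0.01 -2.51]
```

```bash
python3 -m creep '{"rows":[[-1.5,10.8,0,0,0,-12.5,85],[-1.5,10.8,0,0,0,-12.5,85],[-1.5,10.8,0,0,0,-12.5,85],[-1.5,10.8,0,0,0,-12.5,85],[-1.5,10.8,0,0,0,-12.5,85],[-1.5,10.8,0,0,0,-12.5,85],[-1.5,10.8,0,0,0,-12.5,85],[-1.5,10.8,0,0,0,-12.5,85],[-1.5,10.8,0,0,0,-12.5,85],[-1.5,10.8,0,0,0,-12.5,85]]}' >/dev/null
python3 -m creep '{"rows":[[0,0,1,0,0,-12.5,85],[0,0,1.5,0,0,-12.5,85],[0,0,1.5,0,0,-12.5,85],[0,0,1.5,0,0,-12.5,85],[0,0,1.5,0,0,-12.5,85],[0,0,1.5,0,0,-12.5,85],[0,0,1.5,0,0,-12.5,85],[0,0,1.5,0,0,-12.5,85],[0,0,1.5,0,0,-12.5,85],[0,0,1.5,0,0,-12.5,85]]}' >/dev/null
python3 -m creep '{"rows":[[0,0,0,0,0,0,85],[0,0,0,0,0,0,85]]}' >/dev/null
python3 - <<'E'
from h import *
st()
from bench import optics
f=optics.grab_frame('wrist');np.savez('pics/w3.npz',**f)
K=f["K"]@(f["R"]@[.492,-.269,.018]+f["t"]);u,v=K[:2]/K[2];print(u,v)
u,v=int(u),int(v); print(u,v)
c=f['color'][max(0,v-55):v+65,u-80:u+80]; cv2.imwrite('pics/w3.png',cv2.convertScaleAbs(cv2.resize(c,None,fx=5,fy=5,interpolation=cv2.INTER_NEAREST),alpha=1.4)); print(u-80,max(0,v-55))
E
```

```text
t 15.8 tcp [ 0.4914 -0.2678  0.199 ] xyaw -160.15 tz [-0.002  0.001 -1.   ] j7 2.14 F [-0.  -0.7  0. ] M [-0.009 -0.007 -0.014] w 0.0851 gf 0.0
276.7813542783012 186.33286558860027
276 186
196 131
```

View pics/w3.png

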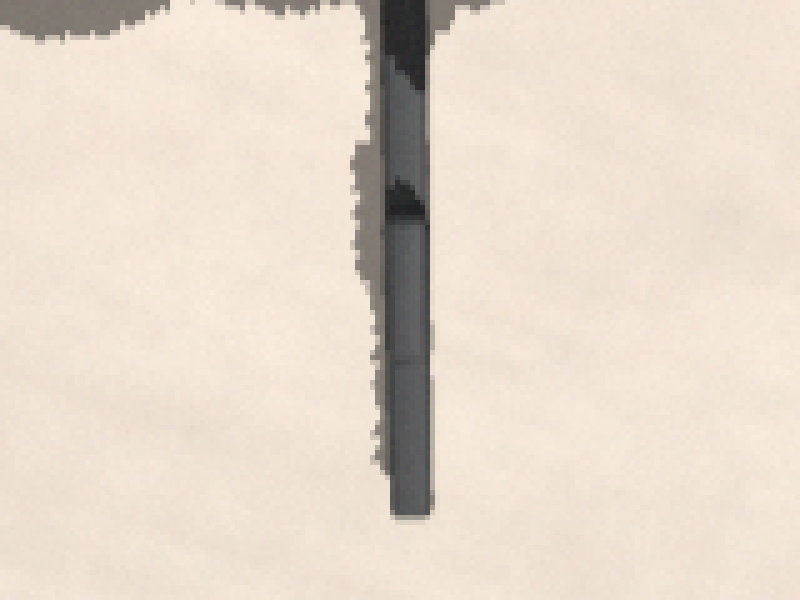

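The crop shows the bar vertical in the image, with the tab top running from (406,220) to (408,360) and the bar's far end at (411,517).

Run:
```python
from h import *
f=np.load('pics/w3.npz'); k=lambda x,y:(196+x/5-.5,131+y/5-.5)
t=cast(f,[k(406,221),k(408.5,361)],.033); e=cast(f,[k(411.5,515)],.018)[0]; n=cast(f,[k(405.5,60)],.018)[0]
print(t.round(4).tolist(),t.mean(0).round(4),np.linalg.norm(t[0]-t[1]).round(4)); v=e-n; yaw=np.arctan2(v[1],v[0]); print("yaw",np.degrees(yaw),"mid from end",(e-.055*np.array([np.cos(yaw),np.sin(yaw),0])).round(4))
v=t[1]-t[0];print(np.degrees(np.arctan2(v[1],v[0])))
move([.4925,-.2683,.018],np.radians(199.8))
```

```text
[[0.4775, -0.2742, 0.033], [0.5037, -0.2643, 0.033]] [ 0.4906 -0.2693  0.033 ] 0.0281
yaw 20.512900948824022 mid from end [ 0.489  -0.2697  0.018 ]
20.75661929167532
t 15.85 tcp [ 0.4915 -0.2679  0.1993] xyaw -160.14 tz [-0.001  0.001 -1.   ] j7 2.14 F [ 0.1  0.4 -0.5] M [ 0.002 -0.01  -0.005] w 0.0848 gf 0.0
row [-0.04 -0.04  7.25] [ 0.01 -0.01  0.01]
```

```bash
python3 -m creep '{"rows":[[0.05,-0.03,2,0,0,-0.07,60],[0.05,-0.03,4,0,0,-0.07,50],[0.05,-0.03,6,0,0,-0.07,40],[0.05,-0.03,7.25,0,0,-0.07,40],[0.05,-0.03,7.25,0,0,-0.07,40],[0.05,-0.03,7.25,0,0,-0.07,40]]}' 40 >/dev/null; python3 q.py
python3 -m creep '{"rows":[[0,0,0,0,0,0,20],[0,0,0,0,0,0,5],[0,0,0,0,0,0,5],[0,0,0,0,0,0,5],[0,0,0,0,0,0,5],[0,0,0,0,0,0,5],[0,0,0,0,0,0,5]]}' 40 >/dev/null; python3 q.py
```

```text
t 16.6 tcp [ 0.4919 -0.2694  0.0199] xyaw -159.54 tz [ 0.001 -0.001 -1.   ] j7 2.02 F [-0.1  0.4  0.2] M [ 0.022  0.012 -0.019] w 0.0397 gf 0.0
t 17.48 tcp [ 0.4919 -0.2698  0.0203] xyaw -159.55 tz [ 0.002 -0.001 -1.   ] j7 2.02 F [-1.2  0.   7.9] M [0.061 0.223 0.012] w 0.0084 gf 40.4
```

```bash
python3 -m creep '{"rows":[[0,0,-0.5,0,0,0,5],[0,0,-2,0,0,0,5],[0,0,-4,0,0,0,5],[0,0,-6,0,0,0,5],[0,0,-7.2,0,0,0,5],[0,0,-7.2,0,0,0,5],[0,0,-7.2,0,0,0,5]]}' 60 >/dev/null
python3 - <<'E'
from h import *
move([.5734,.0013,.19],np.radians(179.6))
E
```

```text
t 18.35 tcp [ 0.4901 -0.269   0.1983] xyaw -159.54 tz [-0.001  0.    -1.   ] j7 2.15 F [ 0.2 -1.4 -0.8] M [ 0.039 -0.018 -0.015] w 0.0076 gf 58.7
row [-6.9   8.97  0.33] [ 0.   -0.01  2.61]
```

```bash
python3 -m creep '{"rows":[[-1.7,2.2,0,0,0,0.6,5],[-3.4,4.5,0,0,0,1.3,5],[-5,6.6,0,0,0,2,5],[-6.2,8,0,0,0,2.4,5],[-6.9,9,0.3,0,0,2.61,5],[-6.9,9,0.3,0,0,2.61,5],[-6.9,9,0.3,0,0,2.61,5],[-6.9,9,0.3,0,0,2.61,5]]}' >/dev/null
python3 - <<'E'
from h import *
from bench import optics
move([.5734,.0013,.19],np.radians(179.6))
F={n:optics.grab_frame(n) for n in("scene","side","wrist")}
for n in F: np.savez(f"pics/p4{n}.npz",**F[n])
def crop(f,p,w,h,W,H):
    K=f["K"]@(f["R"]@p+f["t"]);u,v=(K[:2]/K[2]).astype(int);u0=max(0,u-w//2);v0=max(0,v-h//2);print(u0,v0,w,h)
    return cv2.resize(f["color"][v0:v0+h,u0:u0+w],(W,H),interpolation=cv2.INTER_CUBIC)
p=np.array([.573,.001,.15])
a=crop(F["scene"],p,100,75,400,300);b=crop(F["side"],p,100,75,400,300);c=crop(F["wrist"],p-[.02,0,0],240,180,400,300)
cv2.imwrite("pics/p4.png",cv2.convertScaleAbs(np.vstack([np.hstack([a,b]),np.hstack([c,c*0])]),alpha=1.5))
E
```

```text
t 19.35 tcp [ 0.5734 -0.      0.1908] xyaw 179.45 tz [-0.001 -0.001 -1.   ] j7 1.27 F [-0.7  0.1 -0.8] M [-0.006  0.037 -0.001] w 0.0074 gf 58.8
row [0.   0.05 0.03] [-0.01 -0.01 -0.02]
212 155 100 75
223 150 100 75
159 123 240 180
```

View pics/p4.png

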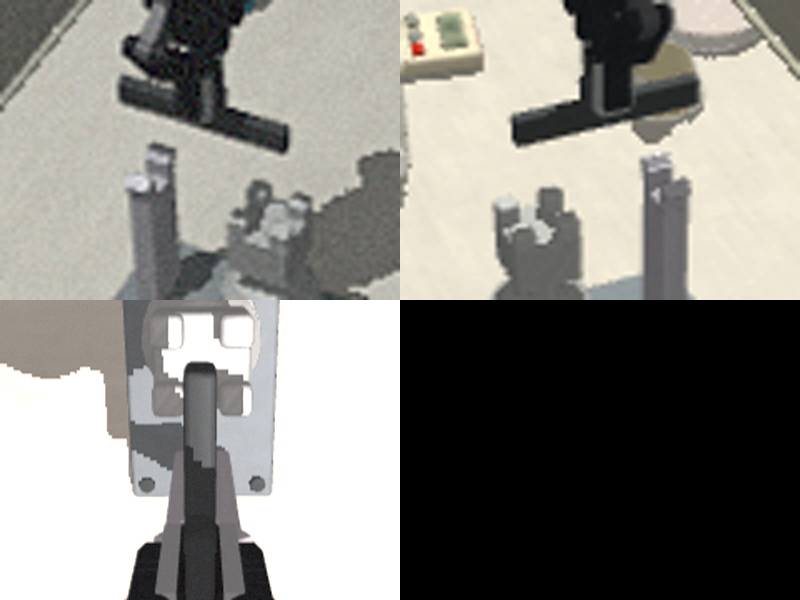

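Run:
```python
from h import *
S,D,W=[np.load(f"pics/p4{n}.npz") for n in("scene","side","wrist")]
print("near end x",cast(W,[(159+200*.6,123+65*.6)],.1885))
P=lambda f:f["K"]@np.c_[f["R"],f["t"]]
a=np.array([(288,152),(120,100)],float)/4+[212,155]; b=(np.array([(514,145),(698,105)],float)-[400,0])/4+[223,150]
X=cv2.triangulatePoints(P(S),P(D),a.T,b.T); X=(X[:3]/X[3]).T; print(X.round(4)); v=X[1]-X[0]; print(np.linalg.norm(v).round(4),"pitch",np.degrees(np.arcsin(v[2]/np.linalg.norm(v))).round(2),"yaw",np.degrees(np.arctan2(v[1],v[0])).round(2),X.mean(0))
```

```text
near end x [[0.51599292 0.00125349 0.1885    ]]
[[ 0.5182 -0.0012  0.1694]
 [ 0.6287 -0.0029  0.1671]]
0.1105 pitch -1.18 yaw -0.91 [ 0.57344764 -0.00204944  0.16822135]
```

```bash
python3 -m creep '{"rows":[[-0.04,0.04,0,0,0,-0.02,5],[-0.04,0.04,0.5,0,0,-0.02,5],[-0.04,0.04,1,0,0,-0.02,5],[-0.04,0.04,1.4,0,0,-0.02,5],[-0.04,0.04,1.7,0,0,-0.02,5],[-0.04,0.04,1.9,0,0,-0.02,5],[-0.04,0.04,2.1,0,0,-0.02,5],[-0.04,0.04,2.2,0,0,-0.02,5],[-0.04,0.04,2.28,0,0,-0.02,5],[-0.04,0.04,2.28,0,0,-0.02,5]]}' >/dev/null; python3 q.py
python3 -m creep '{"rows":[[0,0,0.02,0,0,0,5],[0,0,0.04,0,0,0,5],[0,0,0.06,0,0,0,5],[0,0,0.06,0,0,0,5]]}' >/dev/null; python3 q.py
python3 -m creep '{"rows":[[0,0,0.02,0,0,0,5],[0,0,0.04,0,0,0,5],[0,0,0.04,0,0,0,5]]}' >/dev/null; python3 q.py
```

```text
t 20.75 tcp [0.5749 0.0029 0.1343] xyaw 179.75 tz [ 0. -0. -1.] j7 1.23 F [ 0.5  0.6 -2. ] M [-0.002 -0.038  0.013] w 0.0078 gf 58.8
t 21.25 tcp [0.5749 0.0029 0.1328] xyaw 179.75 tz [-0. -0. -1.] j7 1.23 F [-0.   0.1 -2.4] M [ 0.005  0.019 -0.008] w 0.0081 gf 58.8
t 21.62 tcp [0.5749 0.0029 0.1318] xyaw 179.75 tz [-0. -0. -1.] j7 1.23 F [-0.5  0.2 -2.1] M [ 0.019 -0.009 -0.027] w 0.0078 gf 58.8
```

```bash
python3 -m creep '{"rows":[[0,-0.05,0,0,0,0,5],[0,-0.05,0,0,0,0,5],[0,-0.05,0.02,0,0,0,5],[0,-0.05,0.02,0,0,0,5]]}' >/dev/null; python3 q.py
python3 -m creep '{"rows":[[0,0,0.02,0,0,0,5],[0,0,0.02,0,0,0,5]]}' >/dev/null; python3 q.py
python3 -m creep '{"rows":[[0,0,0.02,0,0,0,5],[0,0,0.02,0,0,0,5]]}' >/dev/null; python3 q.py
python3 -m creep '{"rows":[[0,0,0.02,0,0,0,5],[0,0,0.02,0,0,0,5]]}' >/dev/null; python3 q.py
python3 -m creep '{"rows":[[0,0,0.02,0,0,0,5],[0,0,0.02,0,0,0,5]]}' >/dev/null; python3 q.py
```

```text
t 22.12 tcp [0.5749 0.0016 0.1313] xyaw 179.75 tz [-0.  0. -1.] j7 1.23 F [-0.3  0.1 -0.8] M [-0.044  0.029 -0.007] w 0.0078 gf 58.8
t 22.38 tcp [0.5749 0.0017 0.1308] xyaw 179.75 tz [ 0.  0. -1.] j7 1.23 F [-0.1 -1.1 -1.3] M [ 0.004 -0.003  0.02 ] w 0.0078 gf 58.8
t 22.62 tcp [0.5749 0.0016 0.1303] xyaw 179.75 tz [-0. -0. -1.] j7 1.23 F [-0.5  0.4 -1. ] M [ 0.023 -0.02  -0.009] w 0.0076 gf 58.8
t 22.88 tcp [0.5749 0.0016 0.1298] xyaw 179.75 tz [-0. -0. -1.] j7 1.23 F [-0.7  0.4 -1.1] M [-0.012 -0.004  0.024] w 0.0077 gf 58.8
t 23.12 tcp [0.575  0.0017 0.1295] xyaw 179.75 tz [ 0. -0. -1.] j7 1.23 F [-0.4  1.3  0. ] M [-0.013  0.1    0.029] w 0.0076 gf 59.1
```

```bash
python3 -m creep '{"rows":[[0,0,0.01,0,0,0,5],[0,0,0.01,0,0,0,5]]}' >/dev/null; python3 q.py
python3 -m creep '{"rows":[[0,0,0.01,0,0,0,5],[0,0,0.01,0,0,0,5]]}' >/dev/null; python3 q.py
python3 -m creep '{"rows":[[0,0,0.01,0,0,0,5],[0,0,0.01,0,0,0,5]]}' >/dev/null; python3 q.py
```

```text
t 23.38 tcp [0.575  0.0017 0.1294] xyaw 179.75 tz [ 0. -0. -1.] j7 1.23 F [-1.1 -0.   3.1] M [-0.047  0.347  0.01 ] w 0.0077 gf 59.4
t 23.62 tcp [0.575  0.0017 0.1294] xyaw 179.75 tz [ 0. -0. -1.] j7 1.23 F [-1.4 -0.5  6.3] M [-0.049  0.567  0.043] w 0.0077 gf 59.9
t 23.88 tcp [0.575  0.0017 0.1294] xyaw 179.75 tz [ 0. -0. -1.] j7 1.23 F [-3.7 -0.3  8.8] M [-0.057  0.774  0.018] w 0.0077 gf 60.1
```

```bash
python3 -m creep '{"rows":[[0,0,-0.02,0,0,0,5],[0,0,-0.02,0,0,0,5]]}' 20 >/dev/null; python3 q.py
python3 -m creep '{"rows":[[0,0,-0.02,0,0,0,10],[0,0,-0.02,0,0,0,14],[0,0,-0.02,0,0,0,18],[0,0,-0.02,0,0,0,24],[0,0,-0.02,0,0,0,34],[0,0,-0.02,0,0,0,40],[0,0,-0.02,0,0,0,40]]}' 20 >/dev/null; python3 q.py
python3 -m creep '{"rows":[[0,0,-0.7,0,0,0,40],[0,0,-1.5,0,0,0,40],[0,0,-3,0,0,0,40],[0,0,-4.5,0,0,0,40],[0,0,-4.5,0,0,0,40],[0,0,-4.5,0,0,0,40]]}' >/dev/null
python3 - <<'E'
from h import *
from bench import optics
st()
F={n:optics.grab_frame(n) for n in("scene","side","wrist")}
for n in F: np.savez(f"pics/p5{n}.npz",**F[n])
def crop(f,p,w,h,W,H):
    K=f["K"]@(f["R"]@p+f["t"]);u,v=(K[:2]/K[2]).astype(int);u0=max(0,u-w//2);v0=max(0,v-h//2);print(u0,v0,w,h)
    return cv2.resize(f["color"][v0:v0+h,u0:u0+w],(W,H),interpolation=cv2.INTER_CUBIC)
p=np.array([.573,.001,.11])
a=crop(F["scene"],p,80,60,400,300);b=crop(F["side"],p,80,60,400,300);c=crop(F["wrist"],p-[.02,0,0],160,120,400,300)
cv2.imwrite("pics/p5.png",cv2.convertScaleAbs(np.vstack([np.hstack([a,b]),np.hstack([c,c*0])]),alpha=1.5))
E
```

```text
t 24.12 tcp [0.575  0.0017 0.1294] xyaw 179.75 tz [ 0. -0. -1.] j7 1.23 F [-2.   0.2  6.2] M [-0.036  0.476 -0.027] w 0.0079 gf 59.7
t 25.0 tcp [0.5749 0.0017 0.1296] xyaw 179.75 tz [ 0. -0. -1.] j7 1.23 F [ 0.3  1.  -0.4] M [-0.007  0.01   0.012] w 0.04 gf 0.0
t 25.75 tcp [0.5747 0.0016 0.2425] xyaw 179.75 tz [ 0. -0. -1.] j7 1.3 F [-0.3  0.1 -0.8] M [ 0.042 -0.028  0.037] w 0.0399 gf 0.0
222 174 80 60
234 171 80 60
197 116 160 120
```

View pics/p5.png

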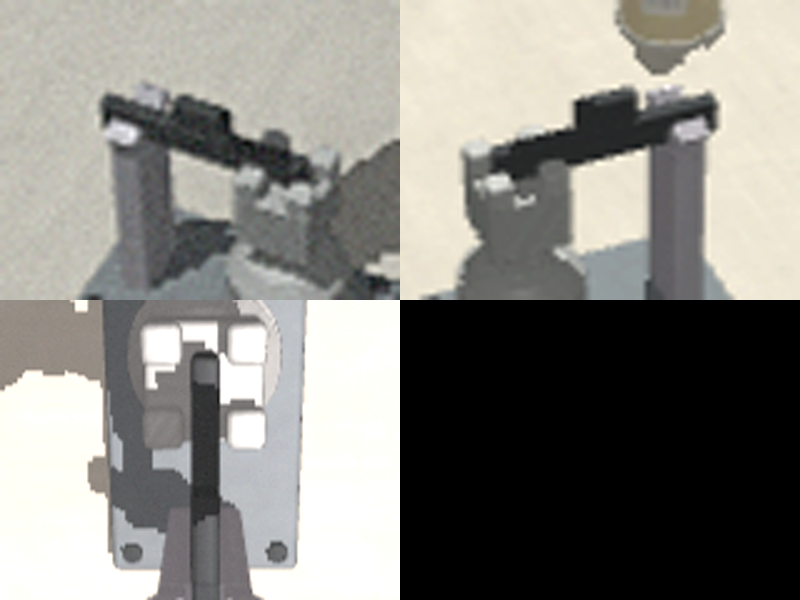

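The bar lies in the slot and in the post's notch, centred between the lugs. I'll check its level and position numerically.

Run:
```python
from h import *
S,D,W=[np.load(f"pics/p5{n}.npz") for n in("scene","side","wrist")]
print("near top end",cast(W,[(197+205*.4,116+54*.4)],.127).round(4))
P=lambda f:f["K"]@np.c_[f["R"],f["t"]]
# far top end, tab top ends (scene/side)
a=np.array([(105,97),(178,97),(228,112)],float)/5+[222,174]; b=(np.array([(715,95),(637,92),(577,104)],float)-[400,0])/5+[234,171]
X=cv2.triangulatePoints(P(S),P(D),a.T,b.T); print((X[:3]/X[3]).T.round(4))
L=[p for th in(150,) for c,s,p in lugs(W,(250,120,60,60),th,60,.1205)]; print(np.round(L,4))
```

```text
near top end [[0.5184 0.0023 0.127 ]]
[[ 6.285e-01 -5.000e-04  1.257e-01]
 [ 5.887e-01 -1.900e-03  1.401e-01]
 [ 5.606e-01 -8.000e-04  1.415e-01]]
[[ 0.5129  0.001   0.1205]
 [ 0.5161 -0.0112  0.1205]
 [ 0.5162  0.0157  0.1205]
 [ 0.5274  0.0131  0.1205]
 [ 0.5432  0.0159  0.1205]]
```

```bash
python3 -c "
from bench import r
print(r.hand_in())"
```

```text
the job is handed in; nothing more can be done
None
```

I turned the cap 180° clockwise, stopping at the first line-up after it bore on its seal (at about 138°), let go of it and laid the bar level in that slot and the post's notch, with the flask and beaker never touched; I handed the job in about 26 s into the run, and the hand-in gave no verdict.

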